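# Release a stiffened plate from its sprung finger and set it home on the sloping stand

### The job

The aluminium plate with the upright rib is held on its block by a sprung finger: first raise the finger by its pull bar until it stays up, without shifting the plate. Then take the plate off by its rib and set it down on the white sloping stand, letting go only when it is down on or just above the slope, so that it ends fully home in the low corner, flat, against both fences and with its long side along the long fence. Leave the finger up, and leave the other things on the bench where they are.

Things in the scene. Friction and masses are not known exactly. Their poses are not given: they have to be found in the camera images.
- plate_center (a point): Centre (half-way up) of the loose aluminium plate: sheet 80 (own x) by 110 (own y) by 4 mm thick, with one upright rib in the middle of its top, 10 mm thick (x), 80 long (y), 30 tall. Whole height 34: underside 17 mm below this point, rib top 17 above. 0.15 kg. Starts flat on the block, underside 30 mm above the bench, the finger's toe on its +x margin. Same when turned half round.
- block: Holding block, fixed: steel base 170 mm (x) by 150 (y), 12 thick, with a rest pad whose top is 30 mm above the bench, and two hinge cheeks 68 mm high near its +x end. Origin under the centre of the base, z up, +x towards the hinge.
- finger_hinge (a point): Centre of the finger's hinge, 60 mm along the block's +x from its origin, 55 mm above the bench. The axis is level, along the block's y. The finger is a steel arm 20 mm wide reaching 72 mm from here towards the block's -x when down, with a toe turned down onto the plate.
- pull_bar (a point): Centre of the finger's pull bar: level round steel bar 12 mm thick along the block's y, on top of the finger, 60 mm free between its uprights and 21 mm free under it. With the finger down it is 45 mm towards the block's -x from the hinge and 35 mm above it (90 above the bench); it swings with the finger about the hinge, radius 57 mm.
- finger (a joint): Angle of the hold-down finger, rad: about 0 when down on the plate, growing as the toe rises, up and over towards the block's +x; stops at 1.6 (upright). Over-centre spring: below 0.7 it snaps down (some 10 N at the pull bar starts the lift), above about 0.8 it snaps up and stays up when let go.
- corner (a point): Locating corner of the slope: where the inner faces of its two fences meet its white surface, the lowest point. Axes of the slope: z square to the surface (24 degrees off vertical); long fence from here along +y (170 mm), short along -x (140); fences 12 mm high, 10 thick. Slippery (friction 0.14): a plate let go slides into the corner. Home, plate_center is at x -40, y +55, z +17 mm, plate x along x.
- stand: Sloping stand, fixed: steel base 150 mm (x) by 180 (y), four legs and the white slope of 140 by 170 mm, 75 mm high at its middle, about 125 at its high corner (-x, +y), 25 at its low corner (+x, -y). Origin under the centre of the base, z up.
- rivet_jar: Bystander: clear jar with a steel lid, 54 mm wide, 65 mm tall, standing; origin under its centre.
- tape_roll: Bystander: roll of paper tape lying flat, 84 mm across, 25 mm tall; origin under its centre.
- screwdriver: Bystander: screwdriver with a black handle, about 160 mm long, lying; origin near its middle.
- spray_can: Bystander: white can, 66 mm wide, 170 mm tall, standing; origin under its centre.
- wrench: Bystander: steel wrench lying flat; origin near its middle.
Mind the look-alikes: they are no part of the job. Leave any red look-alike of the stand alone.

How it is judged:
By the outcome, as a careful person would: the job done as asked, in the order asked, and still so for the second after the job is handed in, with the robot touching nothing.
It also fails if it takes over 58 s, if anything falls off the work surface, if the arm or the gripper's body presses on something with over 40 N, if the wrist force passes 120 N, or if a joint passes its speed limit or range.

### The arm

A 7-joint arm with a two-finger parallel gripper is mounted at the origin on the work surface. World frame = base frame: x ahead of the robot, y to its left, z up, the work surface at z = 0. Lengths are in m, angles in rad, forces in N, time in s.
With the tool pointing down it reaches from about 0.425 to 0.925 m from the base axis. Payload 6.8 kg.
Tool frame: the origin (TCP) lies at the very end of the fingers, on their centre line; the grasp point (between the pads) lies 19 mm behind it (r.grip_depth is the distance from the TCP to the grasp point, in m); z points along the fingers, y is the direction in which the jaws open and shut (so a half turn about z gives the same grasp; the last joint's range is limited). The gripper opens to 85 mm and grips with 20 to 120 N. Pads are 22 mm wide; open, the fingers measure 114 mm over their backs; the gripper's body (76 mm by 85 mm) begins 54 mm behind the grasp point. The pads swing forward as they close: fully open they stand 13 mm farther back than shut.
Start: joints at [1.048, 0.477, 0.022, 1.555, -0.011, 1.109, -0.083], TCP at [0.272, -0.618, 0.231] pointing down, gripper open.
Joint ranges: [-2.96, 2.96], [-0.34, 2.1], [-1.41, 1.46], [0.24, 2.44], [-1.37, 4.51], [0.17, 1.92], [-2.96, 2.96]. Speed limits (rad/s): [2.39, 2.39, 3.14, 3.14, 3.14, 3.14, 3.14].

### API

Orientations are given as a rotation vector (axis times angle).
In Python, from bench import r, grab_frame gives the robot as it stands. The module is installed in compiled form; this text tells all that it offers.
- The arm moves only by the tool play_rows, never from a script. Its argument "increments" is a list of rows, each a list of 7 numbers: the shift along the tool's x, y, z in mm, then the turn, a rotation vector about the tool's x, y, z in rad, then the closure in counts, from 0 (fully open) to 255 (shut). In form: [[tx, ty, tz, rx, ry, rz, claw], ...]. A call has 1 to 5 rows; each row shifts and turns the pose as measured when the row begins, along the tool's axes as they then stand; what a row does not reach is not made up. A row lasts 1/10 s, in which the tool goes at most 50 mm and 8.59 degrees, less where a joint would pass 70% of its speed; a pose out of reach is approached as far as the arm can. A call is refused whole if a number of a shift passes 50 or a number of a turn 0.15, either way. A call with a gripper value outside its range is refused whole. The fingers move at their own pace and stop on an object; "force" is the grip in N (left out, the last holds). Time passes only in rows, so rows that do not move let the fingers close. It gives the time, the measured TCP pose, the force and the opening at its end, in the units of the state.
- r.get_obs(): the state, without advancing time (a new reading comes with each control period).
- grab_frame(name): name is "scene" or "top" or "wrist"; returns a dict with "color" (384x512x3 uint8, blue, green, red), "depth" (384x512 float32, m along the optical axis (not along the pixel's ray), 0 where there is no reading), "K" (3x3 intrinsics, pixels), "k1" (the pictures are not rectified: a ray, as slopes to the right and down, at radius r is drawn at 1 + k1 r^2 times it, then the intrinsics apply), "T" (4x4, takes a point from camera to world coordinates). Camera axes: x right, y up, looking along -z (the intrinsics and any distortion apply to the point x, -y, -z); pixel columns grow to the right and rows downward; lengths in m; the calibration is good to about 2 mm. A picture is of the moment at which its call begins.
- r.hand_in(): hands the job in, once; it reports no verdict.
The state is a dict: "clock": time; "joints": joint angles; "qvel": joint speeds; "tau": joint torques, N m; "tcp_pos": TCP position; "orientation": TCP orientation; "contact_force": force on the tool from outside, world axes, zero at the start; "moment": the same for the moment, N m; "grip_width": finger opening in m.
Only numpy, scipy, OpenCV 4.12 (cv2) and the standard library are available. Lean on these libraries where they do the work, as an engineer would, in place of code of your own. Each camera call takes 0.05 s, during which the arm holds its last target.

## Working session

There is one attempt and no reset: what is moved stays moved. The work goes in short steps, Python scripts to look and compute and a tool call to move; the robot and the scene stay as the last step left them, time stands still between calls to the robot, and variables do not carry over. Pictures are saved under pics/ and viewed, and the job is handed in when it is done.

Besides the shell and the picture viewer there is one more tool, called after ">>>" in YAML: its name, and indented under it one key for each argument. play_rows: Moves the arm, as the interface text tells. Its arguments: {"type":"object","properties":{"increments":{"type":"array","items":{"type":"array","items":{"type":"number"}}},"force":{"type":"number"}},"required":["increments"]}

```bash
mkdir -p pics
cat > h.py <<'E'
import numpy as np, cv2
from bench import r, grab_frame
def snap(n,tag):
    f=grab_frame(n); cv2.imwrite(f'pics/{tag}.png',f['color']); np.savez(f'pics/{tag}.npz',**{k:np.array(v) for k,v in f.items()}); return f
def load(tag): return dict(np.load(f'pics/{tag}.npz'))
def ray(f,u,v):
    K=f['K'];k1=float(f['k1']);p=np.array([(u-K[0,2])/K[0,0],(v-K[1,2])/K[1,1]]);q=p.copy()
    for _ in range(30): q=p/(1+k1*(q@q))
    T=f['T'];return T[:3,3],T[:3,:3]@np.array([q[0],-q[1],-1.])
def onz(f,u,v,z):
    o,d=ray(f,u,v);return o+d*(z-o[2])/d[2]
def atd(f,u,v):
    o,d=ray(f,u,v);return o+d*float(f['depth'][int(round(v)),int(round(u))])
def proj(f,P):
    T=f['T'];c=T[:3,:3].T@(np.array(P)-T[:3,3]);x=np.array([c[0],-c[1]])/-c[2];x=x*(1+float(f['k1'])*(x@x));K=f['K'];return K[0,0]*x[0]+K[0,2],K[1,1]*x[1]+K[1,2]
def tri(a,b):
    (o1,d1),(o2,d2)=a,b
    A=np.stack([d1,-d2],1);s=np.linalg.lstsq(A,o2-o1,rcond=None)[0];p=o1+d1*s[0];q=o2+d2*s[1];return (p+q)/2,np.linalg.norm(p-q)
E
python3 - <<'E'
from h import *
for n in("scene","top","wrist"):
    f=snap(n,n+"0");print(n,f['K'][0,0],f['k1'],f['T'].round(3).tolist())
print(r.get_obs())
E
```

```text
scene 435.1349123715693 -0.14424707182580887 [[0.791, -0.329, 0.515, 1.179], [0.611, 0.457, -0.646, -0.88], [-0.022, 0.826, 0.563, 0.84], [0.0, 0.0, 0.0, 1.0]]
top 392.51670311193607 0.042168694773664264 [[0.027, 0.997, -0.077, 0.393], [-0.999, 0.028, 0.017, -0.012], [0.02, 0.076, 0.997, 1.261], [0.0, 0.0, 0.0, 1.0]]
wrist 279.27615288255413 -0.04031926711960099 [[0.403, 0.872, 0.279, 0.343], [-0.915, 0.385, 0.12, -0.587], [-0.003, -0.304, 0.953, 0.373], [0.0, 0.0, 0.0, 1.0]]
{'clock': 0.15, 'joints': array([ 1.04789394,  0.47765211,  0.0223179 ,  1.55622158, -0.01150115,
        1.10933772, -0.08313661]), 'qvel': array([ 0.00051502, -0.00247268,  0.0004378 , -0.00356463,  0.00115263,
        0.00047225, -0.00050995]), 'tau': array([ 2.97789244e-03, -5.96926367e+01,  1.61040511e+00, -2.81490862e+01,
        1.27144958e-02,  6.47867331e-03,  2.64184263e-05]), 'tcp_pos': array([ 0.27184969, -0.61731877,  0.23052159]), 'orientation': array([-3.07285761e+00, -6.46622450e-01,  6.22819564e-04]), 'contact_force': array([0.23843636, 0.67604409, 0.11624492]), 'moment': array([0.00702274, 0.00605175, 0.00616738]), 'grip_width': 0.08556282982983207}
```

View pics/scene0.png

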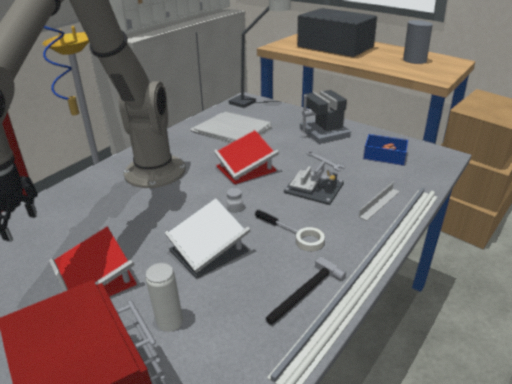

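View pics/top0.png

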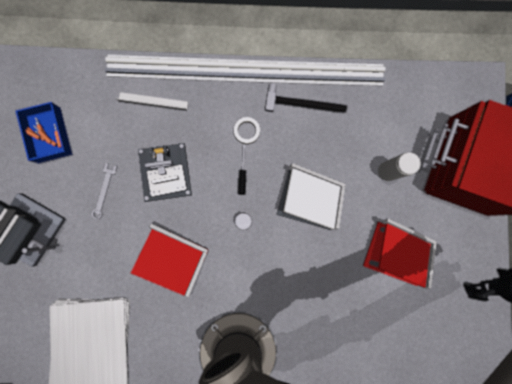

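View pics/wrist0.png

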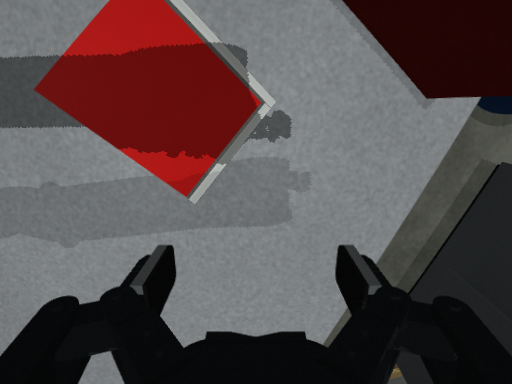

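The block with the plate is at top (165,172) and scene (315,185). There are three stands: red at top (170,262), red at top (403,252), and white at top (313,197) / scene (208,235). The white one fits the description. I'll enlarge both to confirm.

Run:
```python
from h import *
a=cv2.imread('pics/top0.png');b=cv2.imread('pics/scene0.png')
t=lambda im,x,y,w,h:cv2.resize(im[y:y+h,x:x+w],(400,300),interpolation=cv2.INTER_CUBIC)
o=np.vstack([np.hstack([t(a,125,135,80,60+15)[:300],t(a,270,155,88,66+15)]),np.hstack([t(b,275,145,80,60),t(b,155,190,104,78+10)])])
cv2.imwrite('pics/crop0.png',o)
```

```text
(no output)
```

View pics/crop0.png

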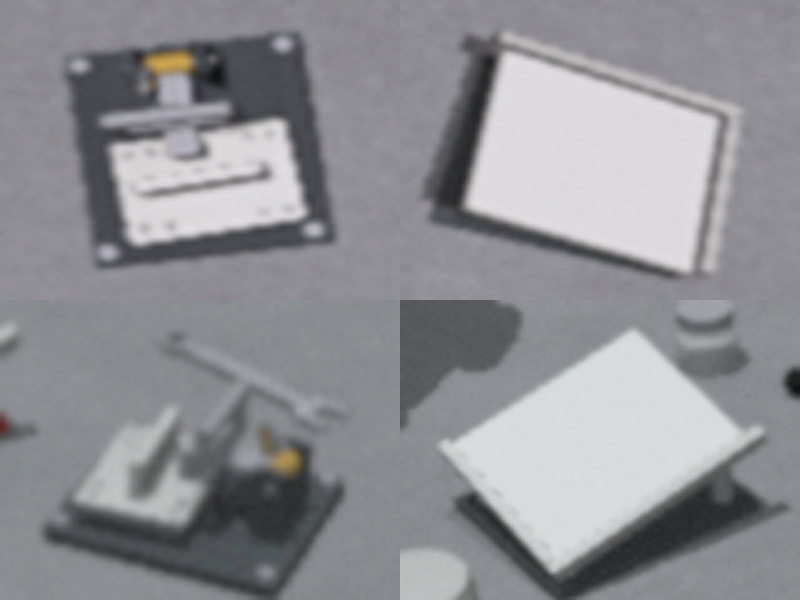

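The crops confirm the white stand. Its fences run along the far edge and the right (-y) edge, so the low corner is at top (342,178) and the axes are roughly world-aligned. The block's hinge points to world +x, with the finger across the plate's far margin. Rough measurements from the top view come first, then a closer look with the wrist camera.

Run:
```python
from h import *
from scipy.spatial.transform import Rotation as R
f=load('top0');g=load('scene0')
C=lambda ox,oy,w,h,x,y:(ox+x*w/400,oy+y*h/300)
print('block base corners (z.012)')
for x,y in[(65,52),(300,33),(335,240),(97,265)]:
    u,v=C(125,135,80,75,x,y);print((round(u,1),round(v,1)),onz(f,u,v,.012).round(3))
print('bar ends z.09')
for x,y in[(100,122),(230,107)]:
    u,v=C(125,135,80,75,x,y);print(onz(f,u,v,.09).round(3),atd(f,u,v).round(3))
print('rib ends .064')
for x,y in[(133,188),(270,170)]:
    u,v=C(125,135,80,75,x,y);print(onz(f,u,v,.064).round(3),atd(f,u,v).round(3))
print('plate corners .034')
for x,y in[(110,145),(283,120),(305,218),(130,245)]:
    u,v=C(125,135,80,75,x,y);print(onz(f,u,v,.034).round(3),atd(f,u,v).round(3))
print('stand')
for x,y in[(500,50),(725,115),(695,270),(465,212),(600,160)]:
    u,v=C(270,155,88,81,x-400,y);print((round(u,1),round(v,1)),atd(f,u,v).round(3))
o=r.get_obs();print(R.from_rotvec(o['orientation']).as_matrix().round(3))
# tool->cam
T=np.eye(4);T[:3,:3]=R.from_rotvec(o['orientation']).as_matrix();T[:3,3]=o['tcp_pos']
w=load('wrist0');print((np.linalg.inv(T)@w['T']).round(3))
```

```text
block base corners (z.012)
(138.0, 148.0) [0.625 0.336 0.012]
(185.0, 143.2) [0.645 0.188 0.012]
(192.0, 195.0) [0.48  0.159 0.012]
(144.4, 201.2) [0.456 0.308 0.012]
bar ends z.09
[0.559 0.291 0.09 ] [0.569 0.31  0.015]
[0.572 0.215 0.09 ] [0.573 0.215 0.087]
rib ends .064
[0.512 0.276 0.064] [0.512 0.275 0.066]
[0.529 0.194 0.064] [0.532 0.199 0.03 ]
plate corners .034
[0.549 0.299 0.034] [0.549 0.3   0.029]
[0.572 0.192 0.034] [0.575 0.196 0.013]
[0.495 0.175 0.034] [0.497 0.179 0.009]
[0.471 0.283 0.034] [0.472 0.288 0.013]
stand
(292.0, 168.5) [ 0.564 -0.15   0.078]
(341.5, 186.1) [ 0.519 -0.311  0.038]
(334.9, 227.9) [ 0.388 -0.283  0.075]
(284.3, 212.2) [ 0.432 -0.133  0.041]
(314.0, 198.2) [ 0.476 -0.219  0.074]
[[ 0.915  0.403 -0.001]
 [ 0.403 -0.915  0.001]
 [-0.    -0.001 -1.   ]]
[[ 0.     0.953  0.304  0.077]
 [ 1.    -0.     0.001  0.001]
 [ 0.001  0.304 -0.953 -0.143]
 [ 0.     0.     0.     1.   ]]
```

```bash
cat >> h.py <<'E'
from scipy.spatial.transform import Rotation as R
def pose():
    o=r.get_obs();T=np.eye(4);T[:3,:3]=R.from_rotvec(o['orientation']).as_matrix();T[:3,3]=o['tcp_pos'];return T,o
def down(yaw): # tool y along yaw, z down
    y=np.array([np.cos(yaw),np.sin(yaw),0]);z=np.array([0,0,-1.]);return np.stack([np.cross(y,z),y,z],1)
def plan(p,Rm,n=None,mx=48,ma=.145,show=10):
    T,o=pose();d=np.array(p)-T[:3,3];w=R.from_matrix(T[:3,:3].T@Rm).as_rotvec()
    if n is None:n=max(1,int(np.ceil(np.linalg.norm(d)*1000/mx)),int(np.ceil(np.linalg.norm(w)/ma)))
    print('t',round(o['clock'],2),'tcp',o['tcp_pos'].round(4),'F',o['contact_force'].round(1),'w',round(o['grip_width'],4),'n',n)
    for i in range(min(n,show)):
        Ri=T[:3,:3]@R.from_rotvec(w*i/n).as_matrix();print((Ri.T@d/n*1000).round(1).tolist(),(w/n).round(3).tolist())
E
python3 - <<'E'
from h import *
plan([.54,.29,.23],down(np.radians(10)),n=21,show=21)
E
```

```text
t 0.15 tcp [ 0.2718 -0.6173  0.2305] F [0.2 0.7 0.1] w 0.0856 n 21
[29.1, -34.4, 0.1] [-0.0, -0.0, -0.063]
[31.2, -32.5, 0.1] [-0.0, -0.0, -0.063]
[33.2, -30.4, 0.1] [-0.0, -0.0, -0.063]
[35.1, -28.3, 0.1] [-0.0, -0.0, -0.063]
[36.8, -26.0, 0.1] [-0.0, -0.0, -0.063]
[38.4, -23.6, 0.1] [-0.0, -0.0, -0.063]
[39.8, -21.1, 0.1] [-0.0, -0.0, -0.063]
[41.0, -18.6, 0.1] [-0.0, -0.0, -0.063]
[42.1, -15.9, 0.0] [-0.0, -0.0, -0.063]
[43.1, -13.2, 0.0] [-0.0, -0.0, -0.063]
[43.8, -10.5, 0.0] [-0.0, -0.0, -0.063]
[44.4, -7.7, 0.0] [-0.0, -0.0, -0.063]
[44.8, -4.9, 0.0] [-0.0, -0.0, -0.063]
[45.0, -2.0, 0.0] [-0.0, -0.0, -0.063]
[45.0, 0.8, 0.0] [-0.0, -0.0, -0.063]
[44.9, 3.7, 0.0] [-0.0, -0.0, -0.063]
[44.6, 6.5, 0.0] [-0.0, -0.0, -0.063]
[44.1, 9.3, 0.0] [-0.0, -0.0, -0.063]
[43.4, 12.1, 0.0] [-0.0, -0.0, -0.063]
[42.5, 14.8, 0.0] [-0.0, -0.0, -0.063]
[41.5, 17.5, 0.0] [-0.0, -0.0, -0.063]
```

>>> play_rows:
  increments:
    - [29,-34,-4,0,0,-0.063,0]
    - [31,-32,-4,0,0,-0.063,0]
    - [33,-30,-4,0,0,-0.063,0]
    - [35,-28,0,0,0,-0.063,0]
    - [37,-26,0,0,0,-0.063,0]

```text
clock: 0.65
tcp_pos: [0.333, -0.4015, 0.2398]
orientation: [-2.933, -1.12, 0.007]
contact_force: [0.9, 0.5, 0.2]
grip_width: 0.0854
```

>>> play_rows:
  increments:
    - [38,-24,0,0,0,-0.063,0]
    - [40,-21,0,0,0,-0.063,0]
    - [41,-19,0,0,0,-0.063,0]
    - [42,-16,0,0,0,-0.063,0]
    - [43,-13,0,0,0,-0.063,0]

```text
clock: 1.15
tcp_pos: [0.396, -0.1759, 0.2395]
orientation: [-2.711, -1.584, 0.007]
contact_force: [0.9, -0.1, 0.5]
grip_width: 0.0853
```

Run:
```python
from h import *
plan([.54,.29,.23],down(np.radians(10)),show=21)
```

```text
t 1.15 tcp [ 0.396  -0.1759  0.2395] F [ 0.9 -0.1  0.5] w 0.0853 n 11
[43.3, -9.4, 0.8] [-0.0, 0.0, -0.063]
[43.8, -6.7, 0.8] [-0.0, 0.0, -0.063]
[44.2, -3.9, 0.8] [-0.0, 0.0, -0.063]
[44.3, -1.1, 0.8] [-0.0, 0.0, -0.063]
[44.3, 1.6, 0.8] [-0.0, 0.0, -0.063]
[44.1, 4.4, 0.8] [-0.0, 0.0, -0.063]
[43.8, 7.1, 0.8] [-0.0, 0.0, -0.063]
[43.2, 9.9, 0.8] [-0.0, 0.0, -0.063]
[42.5, 12.5, 0.8] [-0.0, 0.0, -0.063]
[41.7, 15.2, 0.8] [-0.0, 0.0, -0.063]
[40.6, 17.7, 0.8] [-0.0, 0.0, -0.063]
```

>>> play_rows:
  increments:
    - [40,-9,0,0,0,-0.06,0]
    - [0,0,0,0,0,0,0]

```text
clock: 1.35
tcp_pos: [0.4092, -0.129, 0.2398]
orientation: [-2.651, -1.682, 0.004]
contact_force: [-0.3, -1.6, 0.7]
grip_width: 0.0855
```

Run:
```python
from h import *
f=snap('wrist','w1');print(f['T'].round(3));plan([.54,.29,.23],down(np.radians(10)),show=21)
```

```text
[[ 0.905  0.404  0.133  0.443]
 [-0.426  0.863  0.274 -0.06 ]
 [-0.004 -0.304  0.953  0.382]
 [ 0.     0.     0.     1.   ]]
t 1.4 tcp [ 0.4083 -0.1316  0.2396] F [ 0.5 -0.4 -0.5] w 0.0855 n 10
[43.7, -6.2, 0.9] [-0.0, 0.0, -0.062]
[44.0, -3.5, 0.9] [-0.0, 0.0, -0.062]
[44.2, -0.8, 0.9] [-0.0, 0.0, -0.062]
[44.1, 2.0, 0.9] [-0.0, 0.0, -0.062]
[43.9, 4.7, 0.9] [-0.0, 0.0, -0.062]
[43.5, 7.4, 0.9] [-0.0, 0.0, -0.062]
[43.0, 10.1, 0.9] [-0.0, 0.0, -0.062]
[42.3, 12.7, 0.9] [-0.0, 0.0, -0.062]
[41.4, 15.3, 0.9] [-0.0, 0.0, -0.062]
[40.4, 17.8, 0.9] [-0.0, 0.0, -0.062]
```

View pics/w1.png

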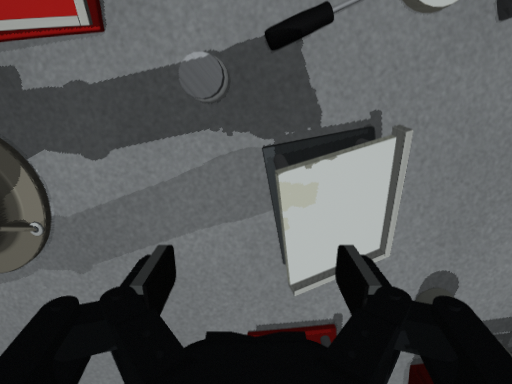

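The white slope is at wrist (340,205), with the long fence on the right and the short fence at the bottom. The low corner is near (383,260). On to the block.

>>> play_rows:
  increments:
    - [45,-6,0,0,0,-0.063,0]
    - [46,-3,0,0,0,-0.063,0]
    - [46,0,0,0,0,-0.063,0]
    - [46,2,0,0,0,-0.063,0]
    - [46,5,0,0,0,-0.063,0]

```text
clock: 1.9
tcp_pos: [0.4802, 0.08, 0.2377]
orientation: [2.375, 2.055, -0.013]
contact_force: [0.9, -0.7, 0.8]
grip_width: 0.0854
```

>>> play_rows:
  increments:
    - [45,8,0,0,0,-0.063,0]
    - [45,10,0,0,0,-0.063,0]
    - [43,13,0,0,0,-0.063,0]
    - [43,16,0,0,0,-0.063,0]
    - [42,18,0,0,0,-0.063,0]

```text
clock: 2.4
tcp_pos: [0.5558, 0.296, 0.2331]
orientation: [2.026, 2.396, -0.022]
contact_force: [1.2, -0.9, 1.3]
grip_width: 0.0852
```

>>> play_rows:
  increments:
    - [5,2,0,0,0,0,0]
    - [0,0,0,0,0,0,0]

```text
clock: 2.6
tcp_pos: [0.5579, 0.3056, 0.231]
orientation: [2.023, 2.404, -0.021]
contact_force: [-0.8, -1.4, 0.2]
grip_width: 0.0854
```

Run:
```python
from h import *
f=snap('wrist','w2');print(f['T'].round(3));plan([.54,.29,.23],down(np.radians(10)),show=21)
cv2.imwrite('pics/w2b.png',cv2.resize(f['color'][60:320,130:430],(800,693)[0:1]+(600,) if 0 else (692,600),interpolation=cv2.INTER_CUBIC))
```

```text
[[ 0.985 -0.166 -0.043  0.546]
 [ 0.171  0.936  0.308  0.383]
 [-0.011 -0.31   0.951  0.373]
 [ 0.     0.     0.     1.   ]]
t 2.65 tcp [0.5577 0.3052 0.231 ] F [-0.9 -0.5 -0.7] w 0.0858 n 1
[-12.0, -20.0, 1.4] [-0.01, 0.009, -0.003]
```

View pics/w2.png

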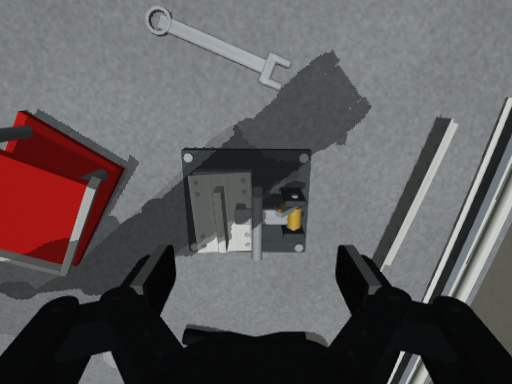

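Run:
```python
from h import *
f=load('w2')
cv2.imwrite('pics/w2b.png',cv2.resize(f['color'][140:270,170:320],(690,598),interpolation=cv2.INTER_CUBIC))
```

```text
(no output)
```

View pics/w2b.png

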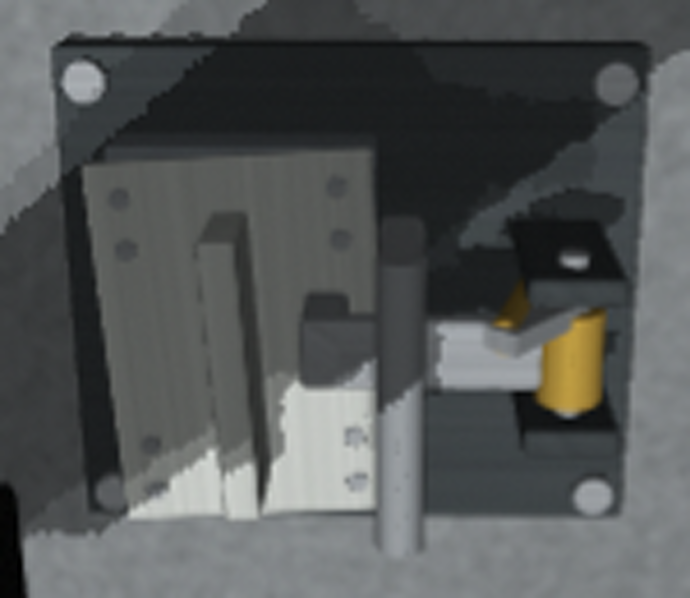

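Run:
```python
from h import *
f=load('w2')
# point cloud of block region
us,vs=np.meshgrid(np.arange(165,325),np.arange(135,275))
P=np.array([[atd(f,u,v) for u in range(165,325)] for v in range(135,275)])
Z=P[...,2]
np.save('pics/P2.npy',P)
def sel(lo,hi,m=None):
    k=(Z>lo)&(Z<hi);return P[k],k
for v in (190,205,220,235,245): print(v,[int(z*1000) for z in Z[v-135,15:145:2]])
```

```text
190 [0, 1, 10, 13, 13, 33, 35, 34, 35, 35, 34, 34, 32, 34, 32, 33, 35, 52, 53, 53, 53, 48, 33, 34, 33, 33, 35, 33, 34, 34, 34, 34, 35, 34, 34, 33, 61, 68, 68, 67, 68, 61, 11, 12, 13, 11, 12, 12, 12, 12, 11, 23, 24, 25, 25, 26, 25, 26, 25, 24, 26, 12, 13, 13, 12]
205 [1, 0, 0, 11, 11, 12, 34, 34, 34, 34, 34, 33, 35, 34, 34, 35, 35, 65, 64, 63, 63, 60, 44, 34, 35, 34, 34, 33, 38, 42, 42, 42, 42, 35, 34, 33, 92, 96, 95, 96, 94, 91, 373, 11, 12, 11, 12, 12, 12, 12, 56, 61, 61, 67, 67, 68, 68, 68, 67, 67, 67, 68, 67, 67, -1]
220 [0, 0, -2, 0, 13, 12, 11, 33, 34, 34, 33, 33, 34, 33, 33, 33, 34, 34, 64, 63, 63, 64, 56, 39, 34, 32, 33, 33, 60, 59, 58, 58, 59, 58, 58, 59, 93, 94, 95, 96, 94, 91, 58, 59, 59, 58, 59, 60, 59, 58, 57, 59, 58, 58, 60, 62, 64, 64, 64, 63, 60, 11, 11, 11, 0]
235 [0, 1, 0, 0, 12, 12, 12, 10, 34, 35, 34, 35, 33, 34, 373, 34, 33, 34, 32, 64, 64, 62, 63, 52, 33, 35, 33, 34, 33, 34, 32, 34, 33, 35, 35, 35, 91, 95, 95, 96, 95, 14, 11, 12, 11, 11, 13, 12, 11, 12, 12, 12, 66, 68, 67, 67, 69, 67, 68, 68, 68, 67, 67, 0, -1]
245 [0, 0, 1, 1, 0, 13, 17, 16, 16, 35, 34, 34, 34, 35, 34, 34, 34, 33, 33, 64, 64, 64, 63, 60, 33, 33, 34, 33, 34, 34, 34, 33, 34, 34, 34, 34, 94, 96, 96, 95, 93, 11, 12, 13, 11, 11, 13, 11, 11, 12, 12, 12, 12, 12, 13, 11, 11, 12, 16, 15, 16, 13, 12, 0, 0]
```

Run:
```python
from h import *
P=np.load('pics/P2.npy');Z=P[...,2]
def rect(lo,hi,c0,c1,name):
    m=np.zeros(Z.shape,np.uint8);m[:,c0-165:c1-165]=((Z>lo)&(Z<hi))[:,c0-165:c1-165]
    n,l,s,_=cv2.connectedComponentsWithStats(m);k=l==1+np.argmax(s[1:,4]);q=P[k][:,:2]*1000
    (c,sz,a)=cv2.minAreaRect(q.astype(np.float32));
    mu=q.mean(0);w,V=np.linalg.eigh(np.cov(q.T));d=V[:,1];d=d*np.sign(d[1])
    print(name,k.sum(),'rect c',np.round(c,1),np.round(sz,1),round(a,1),'mean',mu.round(1),'long axis off +y deg',np.degrees(np.arctan2(-d[0],d[1])).round(2),'z',np.median(P[k][:,2]).round(4))
rect(.0615,.067,195,235,'rib');rect(.0935,.0985,240,265,'bar');rect(.031,.037,180,255,'plate');rect(.0555,.0615,235,300,'arm');rect(.009,.0145,180,315,'base')
```

```text
rib 509 rect c [523.5 237.9] [10.1 80.4] 13.1 mean [523.2 239.9] long axis off +y deg 12.93 z 0.0641
bar 562 rect c [566.9 252.1] [10.2 76.5] 9.6 mean [566.5 254.1] long axis off +y deg 9.57 z 0.0954
plate 3605 rect c [520.9 237.4] [ 80.6 113.5] 10.0 mean [519.4 243.2] long axis off +y deg 8.81 z 0.0343
arm 350 rect c [596.6 252.2] [23.1 51.7] 77.5 mean [590.2 253.6] long axis off +y deg 72.62 z 0.059
base 5350 rect c [551.8 249.7] [171.  150.3] 9.6 mean [562.1 277.8] long axis off +y deg 73.75 z 0.0122
```

Run:
```python
from h import *
f=load('w2');t=load('top0')
# two-view check: bar near end / rib ends
C=lambda x,y:(125+x*80/400,135+y*75/300)
W=lambda x,y:(170+x/4.6,140+y/4.6)
for n,a,b in[('bar end -y',W(400,550),C(230,107)),('bar end +y',W(403,232),C(100,122)),('rib +y end',W(217,240),C(133,186)),('rib -y end',W(242,515),C(268,168))]:
    p,e=tri(ray(f,*a),ray(t,*b));print(n,p.round(4),'gap',e.round(4))
plan([.567,.252,.15],down(np.radians(9.6)))
```

```text
bar end -y [0.5729 0.2144 0.0918] gap 0.0019
bar end +y [0.5602 0.2933 0.0816] gap 0.0009
rib +y end [0.5147 0.2765 0.0605] gap 0.0011
rib -y end [0.5315 0.1961 0.0561] gap 0.0011
t 2.65 tcp [0.5577 0.3052 0.231 ] F [-0.9 -0.5 -0.7] w 0.0858 n 3
[-17.8, 0.3, 27.2] [-0.003, 0.003, 0.001]
[-17.8, 0.2, 27.1] [-0.003, 0.003, 0.001]
[-17.9, 0.2, 27.1] [-0.003, 0.003, 0.001]
```

Depth and two-view ray heights agree (bar centre about 90 mm, rib top about 64 mm). The bar centre is at (0.567, 0.252), 15 mm from the base centre as specified. Next I go above the bar and part-close the gripper.

>>> play_rows:
  increments:
    - [-18,0,27,-0.003,0.003,0,110]
    - [-18,0,27,-0.003,0.003,0,110]
    - [-18,0,27,-0.003,0.003,0,110]
    - [0,0,0,0,0,0,110]
    - [0,0,0,0,0,0,110]
  force: 30

```text
clock: 3.15
tcp_pos: [0.5687, 0.2397, 0.1495]
orientation: [2.036, 2.387, -0.004]
contact_force: [-0.4, 0.7, 0.7]
grip_width: 0.0483
```

Run:
```python
from h import *
plan([.567,.252,.077],down(np.radians(9.6)))
f=snap('wrist','w3')
```

```text
t 3.15 tcp [0.5687 0.2397 0.1495] F [-0.4  0.7  0.7] w 0.0483 n 2
[6.4, 0.1, 36.2] [0.0, 0.002, -0.005]
[6.3, 0.1, 36.2] [0.0, 0.002, -0.005]
```

View pics/w3.png

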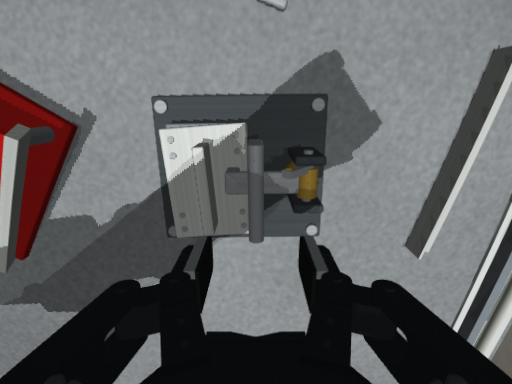

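The jaws straddle the bar's line (bar at column 256, pads at about 205 and 305). I descend.

>>> play_rows:
  increments:
    - [6,0,24,0,0,-0.005,110]
    - [4,0,24,0,0,-0.005,110]
    - [0,0,20,0,0,0,110]
    - [0,0,0,0,0,0,110]

```text
clock: 3.6
tcp_pos: [0.5713, 0.2537, 0.0875]
orientation: [2.021, 2.393, 0.013]
contact_force: [-0.7, -0.2, -0.2]
grip_width: 0.0485
```

Run:
```python
from h import *
plan([.567,.252,.077],down(np.radians(9.6)))
```

```text
t 3.6 tcp [0.5713 0.2537 0.0875] F [-0.7 -0.2 -0.2] w 0.0485 n 1
[-0.9, -4.6, 10.5] [0.013, 0.002, 0.001]
```

Correct, then close on the bar.

>>> play_rows:
  increments:
    - [-1,-5,10,0.013,0.002,0,110]
    - [0,0,0,0,0,0,110]
    - [0,0,0,0,0,0,255]
    - [0,0,0,0,0,0,255]
    - [0,0,0,0,0,0,255]
  force: 30

```text
clock: 4.1
tcp_pos: [0.5668, 0.2545, 0.0825]
orientation: [-2.026, -2.401, -0.005]
contact_force: [-5.0, -1.1, -2.8]
grip_width: 0.0102
```

>>> play_rows:
  increments:
    - [0,0,0,0,0,0,255]
    - [0,0,0,0,0,0,255]

```text
clock: 4.3
tcp_pos: [0.5667, 0.2545, 0.0825]
orientation: [-2.026, -2.401, -0.005]
contact_force: [0.5, 1.8, -3.5]
grip_width: 0.0104
```

Run:
```python
from h import *
plan([.567,.252,.077],down(np.radians(9.6)))
# arc offsets from current bar
a=np.radians(9.6);pb=np.array([-45,35.])
for th in np.arange(0,1.3,.1):
    c,s=np.cos(th),np.sin(th);q=np.array([c*pb[0]+s*pb[1],-s*pb[0]+c*pb[1]]);print(round(th,1),(q-pb).round(1))
```

```text
t 4.3 tcp [0.5667 0.2545 0.0825] F [ 0.5  1.8 -3.5] w 0.0104 n 1
[-2.5, -0.1, 5.5] [0.002, -0.002, 0.002]
0.0 [0. 0.]
0.1 [3.7 4.3]
0.2 [7.9 8.2]
0.3 [12.4 11.7]
0.4 [17.2 14.8]
0.5 [22.3 17.3]
0.6 [27.6 19.3]
0.7 [33.1 20.8]
0.8 [38.8 21.7]
0.9 [44.4 22. ]
1.0 [50.1 21.8]
1.1 [55.8 21. ]
1.2 [61.3 19.6]
```

Grip width is 10.4 mm against a 12 mm bar, and the tips are only 7 mm below its centre, which is shallow. I'll reopen and take it deeper.

>>> play_rows:
  increments:
    - [0,0,0,0,0,0,150]
    - [0,0,0,0,0,0,150]
    - [-2,0,9,0,0,0,150]
    - [-1,0,3,0,0,0,150]
    - [0,0,0,0,0,0,150]

```text
clock: 4.8
tcp_pos: [0.5689, 0.2508, 0.0707]
orientation: [2.026, 2.398, 0.007]
contact_force: [-0.7, -0.0, -0.1]
grip_width: 0.0351
```

>>> play_rows:
  increments:
    - [0,0,0,0,0,0,255]
    - [0,0,0,0,0,0,255]
    - [0,0,0,0,0,0,255]
    - [0,0,0,0,0,0,255]
  force: 30

```text
clock: 5.2
tcp_pos: [0.5674, 0.2505, 0.0704]
orientation: [2.027, 2.4, 0.003]
contact_force: [0.5, -0.3, -0.6]
grip_width: 0.0109
```

Gripped at the pad centre. Now I swing the bar along its arc.

>>> play_rows:
  increments:
    - [0,4,-5,0,0,0,255]
    - [0,5,-5,0,0,0,255]
    - [0,6,-5,0,0,0,255]
    - [0,6,-4,0,0,0,255]

```text
clock: 5.6
tcp_pos: [0.5785, 0.2523, 0.0831]
orientation: [-2.015, -2.395, 0.027]
contact_force: [-7.5, -0.0, -5.5]
grip_width: 0.0106
```

>>> play_rows:
  increments:
    - [0,7,-4,0,0,0,255]
    - [0,7,-3,0,0,0,255]
    - [0,7,-3,0,0,0,255]
    - [0,7,-2,0,0,0,255]
    - [0,7,-1,0,0,0,255]

```text
clock: 6.1
tcp_pos: [0.6042, 0.2566, 0.0962]
orientation: [-2.005, -2.389, 0.063]
contact_force: [-4.4, -1.7, -0.2]
grip_width: 0.011
```

>>> play_rows:
  increments:
    - [0,7,0,0,0,0,255]
    - [0,7,1,0,0,0,255]
    - [0,7,1,0,0,0,255]
    - [0,7,1,0,0,0,255]

```text
clock: 6.5
tcp_pos: [0.6359, 0.262, 0.0945]
orientation: [-2.008, -2.389, 0.058]
contact_force: [-2.2, 1.9, -14.2]
grip_width: 0.011
```

Run:
```python
from h import *
plan([.62,.258,.13],down(np.radians(9.6)));f=snap('wrist','w4')
```

```text
t 6.5 tcp [0.6359 0.262  0.0945] F [ -2.2   1.9 -14.2] w 0.011 n 1
[-1.5, -17.8, -34.7] [-0.041, 0.009, 0.005]
```

View pics/w4.png

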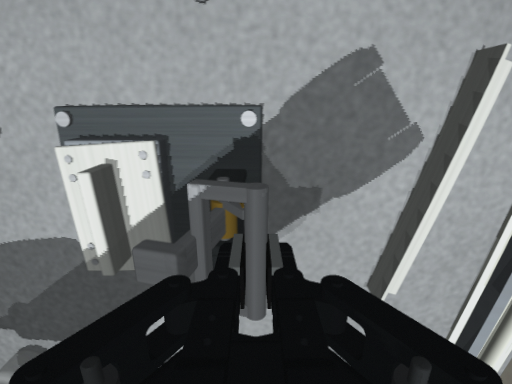

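The finger is well past centre (about 1.35 rad) and the plate looks unmoved. I release and lift clear.

>>> play_rows:
  increments:
    - [0,0,0,0,0,0,190]
    - [0,0,0,0,0,0,190]
    - [0,0,-20,0,0,0,180]
    - [0,0,-35,0,0,0,150]
    - [0,-10,-40,-0.04,0,0,100]

```text
clock: 7.05
tcp_pos: [0.6383, 0.2604, 0.1903]
orientation: [2.019, 2.391, 0.005]
contact_force: [-0.5, 0.3, 0.2]
grip_width: 0.0487
```

Run:
```python
from h import *
plan([.53,.29,.2],down(np.radians(9.6)))
```

```text
t 7.05 tcp [0.6383 0.2604 0.1903] F [-0.5  0.3  0.2] w 0.0487 n 3
[15.8, -33.9, -3.7] [0.004, 0.002, 0.0]
[15.8, -33.9, -3.5] [0.004, 0.002, 0.0]
[15.7, -33.9, -3.4] [0.004, 0.002, 0.0]
```

>>> play_rows:
  increments:
    - [15,-35,-3,0,0,0,60]
    - [15,-35,-3,0,0,0,60]
    - [12,-34,-2,0,0,0,60]
    - [0,0,0,0,0,0,60]
    - [0,0,0,0,0,0,60]

```text
clock: 7.55
tcp_pos: [0.5291, 0.2898, 0.2132]
orientation: [2.009, 2.382, 0.04]
contact_force: [1.8, -0.4, -0.5]
grip_width: 0.0649
```

Run:
```python
from h import *
f=snap('wrist','w5')
P=np.array([[atd(f,u,v) for u in range(140,360)] for v in range(60,300)]);Z=P[...,2];np.save('pics/P5.npy',P)
def rect(lo,hi,name,X=.575):
    m=((Z>lo)&(Z<hi)&(P[...,0]<X)&(P[...,1]>.15)&(P[...,1]<.32)).astype(np.uint8)
    n,l,s,_=cv2.connectedComponentsWithStats(m);k=l==1+np.argmax(s[1:,4]);q=P[k][:,:2]*1000
    print(name,k.sum(),[np.round(x,1) for x in cv2.minAreaRect(q.astype(np.float32))],'z',np.median(P[k][:,2]).round(4))
rect(.061,.067,'rib');rect(.031,.037,'plate');rect(.009,.0145,'base',.7)
plan([.53,.29,.2],down(np.radians(9.6)))
```

```text
rib 578 [array([523.4, 237.9]), array([10. , 80.1]), np.float64(13.0)] z 0.0641
plate 4723 [array([523.1, 238.6]), array([ 80.2, 112.4]), np.float64(13.2)] z 0.0342
base 6306 [array([551.7, 249.8]), array([170.7, 149.8]), np.float64(9.3)] z 0.0122
t 7.6 tcp [0.5288 0.2904 0.2132] F [ 0.  -0.4  0.5] w 0.065 n 1
[-0.6, 0.6, 13.2] [0.035, 0.002, 0.002]
```

View pics/w5.png

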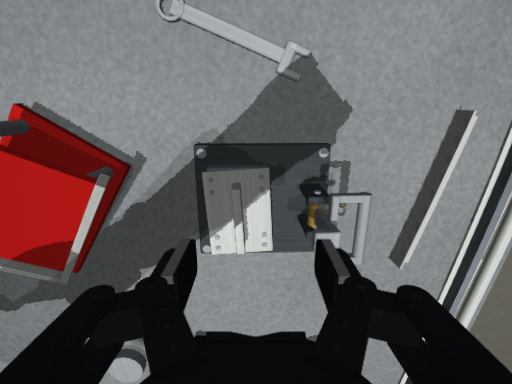

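The plate is unshifted (rib centre 523.4, 237.9 and yaw 13.0°, against 523.5, 237.9 before). The finger stands up, with its bar at (362,225). Now the rib.

Run:
```python
from h import *
plan([.5234,.238,.085],down(np.radians(13.0)))
```

```text
t 7.6 tcp [0.5288 0.2904 0.2132] F [ 0.  -0.4  0.5] w 0.065 n 3
[-16.8, -6.2, 42.6] [0.012, 0.001, -0.019]
[-16.8, -6.1, 42.6] [0.012, 0.001, -0.019]
[-16.7, -5.9, 42.7] [0.012, 0.001, -0.019]
```

>>> play_rows:
  increments:
    - [-17,-6,42,0.012,0.001,-0.019,130]
    - [-17,-6,42,0.012,0.001,-0.019,130]
    - [-16,-6,40,0.012,0.001,-0.019,130]
    - [0,0,0,0,0,0,130]
    - [0,0,0,0,0,0,130]

```text
clock: 8.1
tcp_pos: [0.5313, 0.2393, 0.0901]
orientation: [1.957, 2.454, 0.014]
contact_force: [0.1, 0.3, 1.0]
grip_width: 0.042
```

Run:
```python
from h import *
plan([.5234,.238,.041],down(np.radians(13.0)))
```

```text
t 8.1 tcp [0.5313 0.2393 0.0901] F [0.1 0.3 1. ] w 0.042 n 2
[0.2, -4.2, 24.5] [0.004, -0.002, -0.001]
[0.2, -4.1, 24.6] [0.004, -0.002, -0.001]
```

>>> play_rows:
  increments:
    - [0,-6,6,0.008,-0.004,-0.002,130]
    - [0,-2,6,0,0,0,130]
    - [0,0,0,0,0,0,130]

```text
clock: 8.4
tcp_pos: [0.526, 0.2413, 0.082]
orientation: [1.954, 2.456, 0.011]
contact_force: [0.3, -0.2, -0.2]
grip_width: 0.0423
```

Run:
```python
from h import *
plan([.5234,.238,.041],down(np.radians(13.0)))
```

```text
t 8.4 tcp [0.526  0.2413 0.082 ] F [ 0.3 -0.2 -0.2] w 0.0423 n 1
[-2.7, -3.6, 41.0] [0.008, -0.002, -0.0]
```

>>> play_rows:
  increments:
    - [-2,-3,18,0.006,-0.002,0,130]
    - [-1,-1,14,0,0,0,130]
    - [0,0,6,0,0,0,130]
    - [0,0,0,0,0,0,130]

```text
clock: 8.8
tcp_pos: [0.5235, 0.2393, 0.0429]
orientation: [1.953, 2.458, 0.006]
contact_force: [0.7, 0.3, -0.3]
grip_width: 0.0418
```

Run:
```python
from h import *
plan([.5234,.238,.041],down(np.radians(13.0)))
```

```text
t 8.8 tcp [0.5235 0.2393 0.0429] F [ 0.7  0.3 -0.3] w 0.0418 n 1
[-1.2, -0.4, 1.9] [0.005, -0.001, 0.001]
```

>>> play_rows:
  increments:
    - [-1,0,2,0.004,0,0,255]
    - [0,0,0,0,0,0,255]
    - [0,0,0,0,0,0,255]
    - [0,0,0,0,0,0,255]
    - [0,0,0,0,0,0,255]
  force: 50

```text
clock: 9.3
tcp_pos: [0.524, 0.2383, 0.041]
orientation: [-1.954, -2.459, -0.001]
contact_force: [0.6, 0.4, -1.9]
grip_width: 0.0086
```

>>> play_rows:
  increments:
    - [0,0,-10,0,0,0,255]
    - [0,0,-30,0,0,0,255]
    - [0,0,-45,0,0,0,255]
    - [0,0,-45,0,0,0,255]
    - [0,0,-40,0,0,0,255]

```text
clock: 9.8
tcp_pos: [0.5199, 0.236, 0.2127]
orientation: [-1.948, -2.456, 0.017]
contact_force: [1.0, -0.5, -2.2]
grip_width: 0.0087
```

```bash
python3 - <<'E'
from h import *
f=load('w1')
# white-slope from depth in w1 and top
P=np.array([[atd(f,u,v) for u in range(250,430)] for v in range(115,305)]);np.save('pics/P1.npy',P)
c=f['color'][115:305,250:430].astype(int);Z=P[...,2]
m=(c.min(2)>150)&(Z>.015)&(Z<.14)
q=P[m]
best=None;rng=np.random.default_rng(0)
for _ in range(400):
    a,b,d=q[rng.choice(len(q),3,0)];n=np.cross(b-a,d-a);l=np.linalg.norm(n)
    if l<1e-6:continue
    n/=l;n*=np.sign(n[2]);k=abs((q-a)@n)<.003
    if best is None or k.sum()>best.sum():best=k
s=q[best];c0=s.mean(0);n=np.linalg.svd(s-c0)[2][2];n*=np.sign(n[2]);print(len(q),best.sum(),'n',n.round(4),'tilt',np.degrees(np.arccos(n[2])).round(2),'azimuth of downhill',np.degrees(np.arctan2(n[1],n[0])).round(1),c0.round(4))
h=(P-c0)@n
for lo,hi,nm in((-.004,.004,'slope'),(.008,.016,'fence top')):
    k=((h>lo)&(h<hi)&(Z>.01)&(P[...,0]>.34)&(P[...,0]<.62)&(P[...,1]>-.34)&(P[...,1]<-.09));print(nm,k.sum())
    cv2.imwrite(f'pics/m_{nm[:5]}.png',cv2.resize(k.astype(np.uint8)*255,None,fx=3,fy=3,interpolation=0))
np.savez('pics/plane.npz',n=n,c0=c0)
print(pose()[1]['tcp_pos'],pose()[1]['grip_width'])
E
python3 -c "
import cv2,numpy as np
a=cv2.imread('pics/m_slope.png');b=cv2.imread('pics/m_fence.png')
cv2.imwrite('pics/mm.png',cv2.resize(np.hstack([a,b]),(800,420)))"
```

```text
11043 10890 n [ 0.2112 -0.3503  0.9125] tilt 24.15 azimuth of downhill -58.9 [ 0.4768 -0.2022  0.0805]
slope 11998
fence top 1474
[0.5198792  0.23597053 0.21269393] 0.008676389082529393
```

View pics/mm.png

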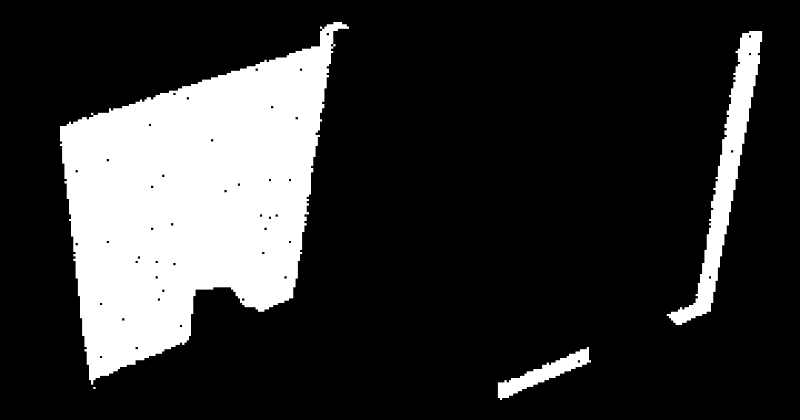

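```bash
cat > fit.py <<'E'
from h import *
def fitstand(P,n,c0,pr=True):
    h=(P-c0)@n;Z=P[...,2]
    box=(Z>.01)&(P[...,0]>.34)&(P[...,0]<.62)&(P[...,1]>-.35)&(P[...,1]<-.09)
    k=((h>.009)&(h<.015)&box).astype(np.uint8)
    F=P[k>0]
    # initial axes: world x roughly; use slope region minAreaRect
    e1=np.cross([0,1,0],n);e1/=np.linalg.norm(e1);e2=np.cross(n,e1)
    q=np.stack([(F-c0)@e1,(F-c0)@e2],1)*1000
    m,l,s,_=cv2.connectedComponentsWithStats(k)
    i=1+np.argmax(s[1:,4]);L=P[l==i];ql=np.stack([(L-c0)@e1,(L-c0)@e2],1)*1000
    # long fence direction, robust
    vx,vy,x0,y0=cv2.fitLine(ql.astype(np.float32),cv2.DIST_HUBER,0,.01,.01).ravel()
    if vy<0:vx,vy=-vx,-vy
    for _ in range(3):
        d=(ql[:,0]-x0)*vy-(ql[:,1]-y0)*vx; g=ql[abs(d)<8]
        vx,vy,x0,y0=cv2.fitLine(g.astype(np.float32),cv2.DIST_HUBER,0,.01,.01).ravel()
        if vy<0:vx,vy=-vx,-vy
    ey=np.array([vx,vy]);ex=np.array([vy,-vx])
    a=q@ex;b=q@ey
    xm=np.array([x0,y0])@ex
    lo=a[abs(a-xm)<8]; inner=np.percentile(lo,2);outer=np.percentile(lo,98)
    sh=b[a<xm-12]; 
    S=P[(abs(h)<.004)&box];qs=np.stack([(S-c0)@e1,(S-c0)@e2],1)*1000;sa,sb=qs@ex,qs@ey
    print('long fence x',inner.round(1),outer.round(1),'centre',lo.mean().round(1),'y span',np.percentile(b[abs(a-xm)<6],[1,99]).round(1),'short fence y',np.percentile(sh,[2,98]).round(1) if len(sh) else None,'n',len(lo),len(sh))
    print('slope x',np.percentile(sa,[.3,99.7]).round(1),'y',np.percentile(sb,[.3,99.7]).round(1))
    ex3=e1*ex[0]+e2*ex[1];ey3=e1*ey[0]+e2*ey[1]
    xc=(inner+outer)/2-5;yc=np.percentile(sh,[2,98]).mean()+5 if len(sh) else np.nan
    cor=c0+(ex3*xc+ey3*yc)/1000
    print('ex',ex3.round(3),'ey',ey3.round(3),'corner',cor.round(4))
    np.savez('pics/stand.npz',ex=ex3,ey=ey3,n=n,cor=cor);return cor
if __name__=='__main__':
    z=np.load('pics/plane.npz');fitstand(np.load('pics/P1.npy'),z['n'],z['c0'])
E
python3 fit.py
```

```text
long fence x 72.7 83.3 centre 77.3 y span [-104.8   80.3] short fence y [-108.3  -98. ] n 1034 299
slope x [-66.1  75.6] y [-99.8  79. ]
ex [ 0.936 -0.197 -0.292] ey [0.282 0.916 0.286] corner [ 0.5175 -0.3064  0.0311]
```

Run:
```python
from h import *
z=np.load('pics/stand.npz');ex,ey,n,cor=[z[k] for k in('ex','ey','n','cor')]
for tag in('w1','top0','scene0'):
    f=load(tag);im=f['color'].copy()
    pts=[cor,cor-.14*ex,cor-.14*ex+.17*ey,cor+.17*ey,cor+.01*ex-.01*ey+.012*n,cor+.01*ex+.17*ey+.012*n,cor-.14*ex-.01*ey+.012*n]
    uv=[proj(f,p) for p in pts];print(tag,np.round(uv,1).tolist())
    x0,y0=np.min(uv,0).astype(int)-12;x1,y1=np.max(uv,0).astype(int)+12
    s=min(400/(x1-x0),400/(y1-y0));c=cv2.resize(im[y0:y1,x0:x1],None,fx=s,fy=s,interpolation=cv2.INTER_CUBIC)
    for i,(u,v) in enumerate(uv):cv2.circle(c,(int((u-x0+.5)*s),int((v-y0+.5)*s)),3,(0,0,255) if i<4 else(255,0,0),-1)
    cv2.imwrite(f'pics/chk_{tag}.png',c)
a=[cv2.imread(f'pics/chk_{t}.png') for t in('w1','top0')]
H=max(x.shape[0] for x in a);o=np.hstack([cv2.copyMakeBorder(x,0,H-x.shape[0],0,0,0) for x in a]);cv2.imwrite('pics/chk.png',o);print(o.shape)
P=np.load('pics/P1.npy');h=(P-cor)@n;S=P[abs(h)<.004];sa=(S-cor)@ex*1000;sb=(S-cor)@ey*1000
for lo in range(-140,0,20):
    k=(sa>lo)&(sa<lo+20);print(lo,np.sort(sb[k])[[-40,-20,-10,-3]].round(1),np.sort(sb[k])[[3,10,20]].round(1))
```

```text
w1 [[378.2, 247.7], [288.8, 284.1], [276.9, 171.9], [395.7, 135.6], [388.9, 255.7], [411.7, 137.1], [293.3, 295.9]]
top0 [[339.5, 186.7], [333.3, 228.4], [283.7, 210.5], [292.4, 168.1], [344.8, 183.9], [294.8, 163.9], [338.3, 228.6]]
scene0 [[195.8, 265.9], [167.9, 230.8], [215.5, 197.2], [245.0, 229.3], [194.1, 269.1], [246.9, 229.7], [163.9, 230.9]]
(400, 728, 3)
-140 [167.9 168.5 168.7 169.1] [-5.6 -2.  -1.6]
-120 [168.1 168.5 168.7 169. ] [-1.9 -1.5 -1.1]
-100 [168.1 168.7 168.9 169. ] [-2.  -1.5 -1.2]
-80 [168.2 168.8 169.  169.2] [-1.3 -0.7  1.1]
-60 [168.6 169.  169.2 169.5] [25.5 29.9 32.2]
-40 [168.5 169.  169.3 169.6] [-0.9  1.6  5.9]
-20 [169.1 169.6 170.1 176.4] [-1.1 -0.8 -0.5]
```

View pics/chk.png

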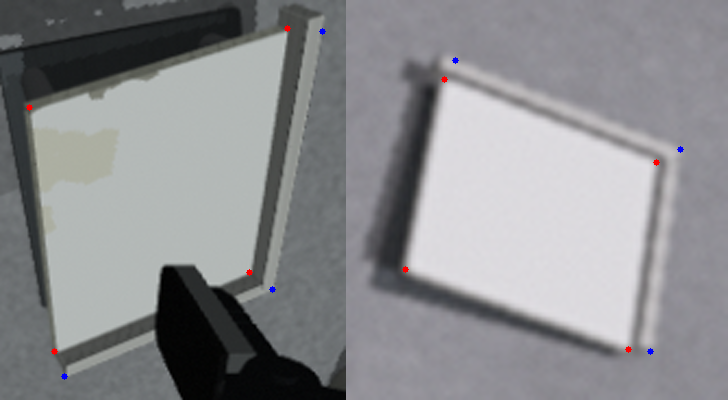

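The fitted frame lands on the slope's corners in both the wrist and top views (edges within about 2 mm, tilt 24.15°, slope 140 × 169 mm). I check the grip and plan the transfer.

```bash
cat > tgt.py <<'E'
from h import *
z=np.load('pics/stand.npz');ex,ey,n,cor=[z[k] for k in('ex','ey','n','cor')]
Rt=np.stack([ey,ex,-n],1)
U,_,Vt=np.linalg.svd(Rt);Rt=U@Vt
def tgt(x,y,h):return cor+ex*x+ey*y+n*(.011+h)
def inslope():
    T,o=pose();d=T[:3,3]-cor;e=R.from_matrix(Rt.T@T[:3,:3]).as_rotvec();print('tcp in slope mm',(np.array([d@ex,d@ey,d@n])*1000).round(1),'underside h',(d@n*1000-11).round(1),'rot err',e.round(3))
E
python3 - <<'E'
from tgt import *
f=snap('wrist','w6')
print(tgt(-.046,.061,.07),np.degrees(np.arctan2(ex[1],ex[0])),pose()[1]['joints'].round(2))
plan(tgt(-.046,.061,.09),Rt,n=12,show=12)
E
```

```text
[ 0.50876729 -0.26987526  0.13586882] -11.875725027988935 [ 0.02  0.41 -0.71  1.77  0.3   1.07 -0.57]
t 9.85 tcp [0.5229 0.2384 0.2198] F [1.9 1.3 3.2] w 0.009 n 12
[-41.6, -10.6, 5.5] [0.018, 0.03, 0.04]
[-42.2, -8.8, 4.4] [0.018, 0.03, 0.04]
[-42.6, -7.1, 3.3] [0.018, 0.03, 0.04]
[-42.9, -5.3, 2.1] [0.018, 0.03, 0.04]
[-43.1, -3.6, 0.9] [0.018, 0.03, 0.04]
[-43.3, -1.9, -0.4] [0.018, 0.03, 0.04]
[-43.3, -0.2, -1.7] [0.018, 0.03, 0.04]
[-43.2, 1.5, -3.0] [0.018, 0.03, 0.04]
[-43.0, 3.1, -4.3] [0.018, 0.03, 0.04]
[-42.7, 4.7, -5.7] [0.018, 0.03, 0.04]
[-42.3, 6.3, -7.1] [0.018, 0.03, 0.04]
[-41.7, 7.8, -8.5] [0.018, 0.03, 0.04]
```

View pics/w6.png

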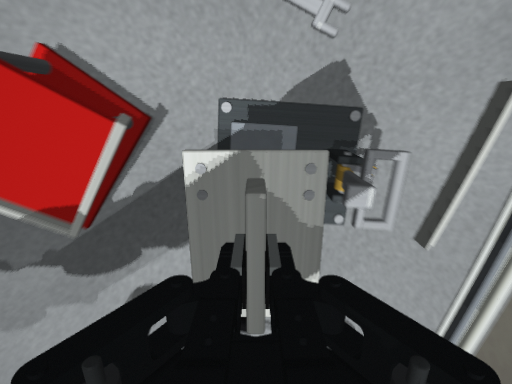

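The plate hangs square in the jaws (rib at column 256). Transfer.

>>> play_rows:
  increments:
    - [-42,-11,3,0.018,0.03,0.04,255]
    - [-42,-9,2,0.018,0.03,0.04,255]
    - [-43,-7,1,0.018,0.03,0.04,255]
    - [-43,-5,1,0.018,0.03,0.04,255]
    - [-43,-4,0,0.018,0.03,0.04,255]

```text
clock: 10.35
tcp_pos: [0.5205, 0.0298, 0.2094]
orientation: [-2.05, -2.144, -0.057]
contact_force: [0.5, -1.0, -1.5]
grip_width: 0.009
```

Run:
```python
from tgt import *
inslope();plan(tgt(-.046,.061,.09),Rt,n=7,show=12)
```

```text
tcp in slope mm [-115.5  359.8   45.6] underside h 34.6 rot err [-0.14  -0.199 -0.295]
t 10.35 tcp [0.5205 0.0298 0.2094] F [ 0.5 -1.  -1.5] w 0.009 n 7
[-44.4, -2.6, 1.4] [0.02, 0.028, 0.042]
[-44.5, -0.7, 0.2] [0.02, 0.028, 0.042]
[-44.5, 1.2, -1.1] [0.02, 0.028, 0.042]
[-44.4, 3.0, -2.4] [0.02, 0.028, 0.042]
[-44.1, 4.8, -3.8] [0.02, 0.028, 0.042]
[-43.7, 6.6, -5.1] [0.02, 0.028, 0.042]
[-43.3, 8.3, -6.5] [0.02, 0.028, 0.042]
```

>>> play_rows:
  increments:
    - [-44,-3,-2,0.02,0.028,0.042,255]
    - [-44,-1,-2,0.02,0.028,0.042,255]
    - [-44,1,-2,0.02,0.028,0.042,255]
    - [-44,3,-3,0.02,0.028,0.042,255]
    - [-44,5,-4,0.02,0.028,0.042,255]

```text
clock: 10.85
tcp_pos: [0.5143, -0.1975, 0.1804]
orientation: [-2.137, -1.797, -0.071]
contact_force: [1.2, -0.7, -1.5]
grip_width: 0.0092
```

Run:
```python
from tgt import *
inslope();plan(tgt(-.046,.061,.07),Rt,show=12)
```

```text
tcp in slope mm [-68.1 141.6  97.5] underside h 86.5 rot err [-0.044 -0.054 -0.08 ]
t 10.85 tcp [ 0.5143 -0.1975  0.1804] F [ 1.2 -0.7 -1.5] w 0.0092 n 2
[-40.5, 7.4, 10.8] [0.022, 0.027, 0.04]
[-40.5, 9.2, 9.5] [0.022, 0.027, 0.04]
```

>>> play_rows:
  increments:
    - [-35,8,8,0.022,0.027,0.04,255]
    - [-30,9,8,0.022,0.027,0.04,255]
    - [0,0,0,0,0,0,255]
    - [0,0,0,0,0,0,255]

```text
clock: 11.25
tcp_pos: [0.5113, -0.2696, 0.1417]
orientation: [-2.169, -1.647, -0.068]
contact_force: [0.8, 1.4, -1.0]
grip_width: 0.0089
```

Run:
```python
from tgt import *
f=snap('wrist','w7');inslope();plan(tgt(-.046,.061,.03),Rt,show=12)
```

```text
tcp in slope mm [-45.7  62.9  86.6] underside h 75.6 rot err [-0.004  0.001  0.019]
t 11.3 tcp [ 0.5107 -0.2701  0.1415] F [-1.1 -0.8 -2.3] w 0.009 n 1
[-2.0, -0.4, 45.6] [0.004, -0.001, -0.019]
```

View pics/w7.png

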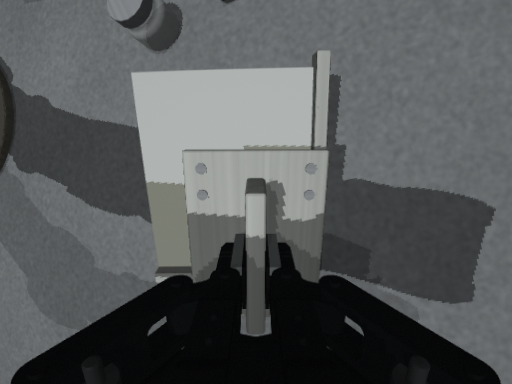

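Run:
```python
from tgt import *
f=load('w7')
P=np.array([[atd(f,u,v) for u in range(125,335)] for v in range(45,275)]);d=P-cor
a,b,h=[(d@e)*1000 for e in(ex,ey,n)]
k=(abs(h)<8)&(a>-140)&(a<-5)&(b>110)&(b<165);print('slope h',np.median(h[k]).round(2),k.sum(), 'corners trend',[np.median(h[k&(a<-100)]).round(1),np.median(h[k&(a>-40)]).round(1),np.median(h[k&(b<125)]).round(1),np.median(h[k&(b>150)]).round(1)])
k=(h>9)&(h<15)&(a>-10)&(a<20)&(b>125)&(b<172);print('fence x',np.percentile(a[k],[2,50,98]).round(1),'yend',np.percentile(b[k],99).round(1))
k=(abs(h)<4)&(a<-20)&(a>-130);print('slope top y',np.percentile(b[k],99.5).round(1))
k=(h>70)&(h<100)&(a<-9+40)&(b>60);kk=k&(abs(h-79.6)<4);q=np.stack([a[kk],b[kk]],1);print('plate top h',np.median(h[kk]),'x range',np.percentile(a[kk],[1,99]).round(1),'ymax',np.percentile(b[kk],99).round(1))
for lo in(95,105,112):
    s=kk&(b>lo)&(b<lo+5);print(lo,np.percentile(a[s],[2,98]).round(1),np.median(h[s]).round(1))
```

```text
slope h 0.14 12094 corners trend [np.float64(0.0), np.float64(0.2), np.float64(0.2), np.float64(0.2)]
fence x [ 0.4  5.1 10.3] yend 171.8
slope top y 168.5
plate top h 80.48502731413303 x range [-83.9  -5.7] ymax 117.8
95 [-83.   -6.6] 80.5
105 [-82.7  -6.5] 80.6
112 [-82.4  -6.3] 80.5
```

The second view confirms the slope plane (0.1 mm), the long fence inner face (0.4 mm) and the plate (underside at h≈76, 6 mm off the long fence, parallel). I lower it.

>>> play_rows:
  increments:
    - [-1,0,25,0.004,0,-0.015,255]
    - [0,0,22,0,0,0,255]
    - [0,0,10,0,0,0,255]
    - [0,0,0,0,0,0,255]

```text
clock: 11.7
tcp_pos: [0.501, -0.2466, 0.0921]
orientation: [-2.151, -1.675, -0.072]
contact_force: [-0.3, 0.3, -1.3]
grip_width: 0.0093
```

Run:
```python
from tgt import *
inslope();plan(tgt(-.046,.061,.004),Rt,show=12)
```

```text
tcp in slope mm [-45.   67.6  31.2] underside h 20.2 rot err [-0.005 -0.001 -0.006]
t 11.7 tcp [ 0.501  -0.2466  0.0921] F [-0.3  0.3 -1.3] w 0.0093 n 1
[-6.6, -1.1, 16.2] [0.005, 0.001, 0.006]
```

>>> play_rows:
  increments:
    - [-5,-1,9,0.005,0.001,0.005,255]
    - [-2,0,5,0,0,0,255]
    - [0,0,0,0,0,0,255]
    - [0,0,0,0,0,0,255]

```text
clock: 12.1
tcp_pos: [0.497, -0.2482, 0.0793]
orientation: [-2.153, -1.672, -0.069]
contact_force: [-0.0, -0.3, -0.9]
grip_width: 0.0092
```

Run:
```python
from tgt import *
inslope();plan(tgt(-.046,.061,.001),Rt,show=12)
```

```text
tcp in slope mm [-44.7  61.3  19.3] underside h 8.3 rot err [-0.004 -0.002 -0.003]
t 12.1 tcp [ 0.497  -0.2482  0.0793] F [-0.  -0.3 -0.9] w 0.0092 n 1
[-0.3, -1.3, 7.3] [0.004, 0.002, 0.003]
```

>>> play_rows:
  increments:
    - [0,-1,4,0.004,0.002,0.003,255]
    - [0,0,2,0,0,0,255]
    - [0,0,2,0,0,0,255]
    - [0,0,1,0,0,0,255]
    - [0,0,0,0,0,0,255]

```text
clock: 12.6
tcp_pos: [0.4947, -0.2453, 0.0714]
orientation: [-2.154, -1.666, -0.068]
contact_force: [-0.5, -0.1, -0.4]
grip_width: 0.0089
```

Run:
```python
from tgt import *
inslope();print(pose()[1]['contact_force'])
```

```text
tcp in slope mm [-45.2  61.   10.6] underside h -0.4 rot err [-0.001 -0.     0.001]
[-0.49564574 -0.05035069 -0.4134634 ]
```

The plate is touching down (h≈0, weight coming off). I release with a small opening so it slides home.

>>> play_rows:
  increments:
    - [0,0,0,0,0,0,190]
    - [0,0,0,0,0,0,170]
    - [0,0,0,0,0,0,150]
    - [0,0,0,0,0,0,150]
    - [0,0,0,0,0,0,150]

```text
clock: 13.1
tcp_pos: [0.4953, -0.2453, 0.0722]
orientation: [-2.154, -1.667, -0.069]
contact_force: [-0.4, -0.1, -0.4]
grip_width: 0.0357
```

>>> play_rows:
  increments:
    - [0,0,-20,0,0,0,150]
    - [0,0,-35,0,0,0,150]
    - [0,0,-45,0,0,0,120]
    - [0,0,-20,0,0,0,100]
    - [0,0,0,0,0,0,100]

```text
clock: 13.6
tcp_pos: [0.5201, -0.2876, 0.1845]
orientation: [-2.15, -1.666, -0.067]
contact_force: [-0.2, -0.1, -0.6]
grip_width: 0.0518
```

```bash
cat > chk.py <<'E'
from tgt import *
def check(tag,nm='wrist'):
    f=snap(nm,tag);inslope()
    P=np.array([[atd(f,u,v) for u in range(60,450)] for v in range(20,384)]);d=P-cor
    a,b,h=[(d@e)*1000 for e in(ex,ey,n)]
    B=(a>-150)&(a<15)&(b>-15)&(b<175)
    k=B&(abs(h-4)<1.7);m,l,s,_=cv2.connectedComponentsWithStats(k.astype(np.uint8));i=1+np.argmax(s[1:,4]);k=l==i
    print('sheet',k.sum(),'h',np.median(h[k]).round(2),'x',np.percentile(a[k],[.5,99.5]).round(1),'y',np.percentile(b[k],[.5,99.5]).round(1))
    A=np.c_[a[k],b[k],np.ones(k.sum())];print('tilt coeffs',np.linalg.lstsq(A,h[k],rcond=None)[0].round(4))
    k=B&(abs(h-34)<2)
    if k.sum()>20:
        c,sz,an=cv2.minAreaRect(np.c_[a[k],b[k]].astype(np.float32));print('rib',k.sum(),'h',np.median(h[k]).round(2),np.round(c,1),np.round(sz,1),round(an,2))
E
python3 -c "
from chk import *
check('w8')"
```

```text
tcp in slope mm [-46.5  62.  132.6] underside h 121.6 rot err [ 0.003  0.002 -0.   ]
sheet 7009 h 4.27 x [-78.2   1.5] y [ -1.4 108.4]
tilt coeffs [ 1.7000e-03 -2.0000e-04  4.3231e+00]
rib 870 h 34.17 [-38.4  53.8] [ 9.5 80.3] 0.23
```

View pics/w8.png

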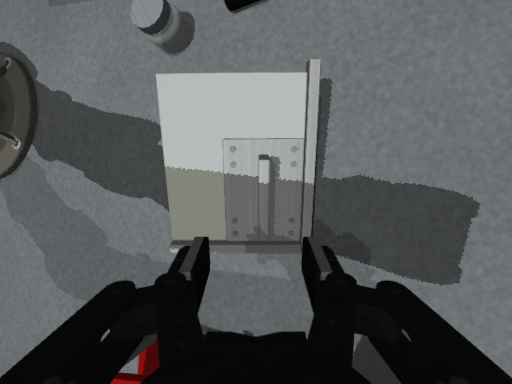

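The plate sits in the low corner (sheet at wrist (264,190)), flat and square to 0.2°. I check the gaps to the fences in the same view and look at the finger and the rest from above.

Run:
```python
from tgt import *
f=load('w8')
P=np.array([[atd(f,u,v) for u in range(60,450)] for v in range(20,384)]);d=P-cor
a,b,h=[(d@e)*1000 for e in(ex,ey,n)]
k=(abs(h-12)<2.5)&(a>-5)&(a<18)&(b>0)&(b<168);print('long fence x',np.percentile(a[k],[2,98]).round(1))
k=(abs(h-12)<2.5)&(b>-18)&(b<5)&(a>-135)&(a<-90);print('short fence y',np.percentile(b[k],[2,98]).round(1),k.sum())
for t in('top','scene'): snap(t,t+'1')
A=cv2.imread('pics/top1.png')[90:290,20:460];S=cv2.imread('pics/scene1.png')[90:290,110:400]
cv2.imwrite('pics/fin.png',np.vstack([cv2.resize(A,(660,300),interpolation=cv2.INTER_CUBIC),cv2.copyMakeBorder(cv2.resize(S,(435,300),interpolation=cv2.INTER_CUBIC),0,0,0,225,0)]))
```

```text
long fence x [ 0.9 11. ]
short fence y [-11.   -1.2] 137
```

View pics/fin.png

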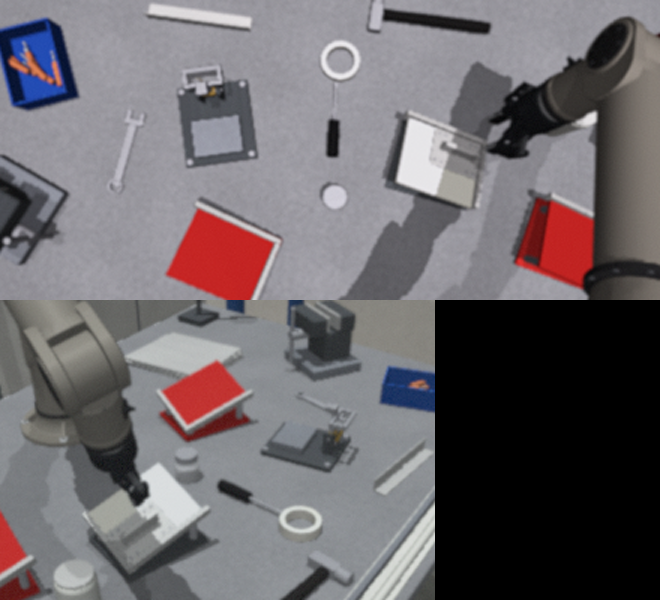

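Run:
```python
from h import *
a=load('scene0')['color'];b=load('scene1')['color']
print('can region diff',np.abs(a[265:330,147:182].astype(int)-b[265:330,147:182]).mean().round(2), 'qvel',np.abs(r.get_obs()['qvel']).max().round(3))
r.hand_in()
```

```text
can region diff 4.11 qvel 0.021
the job is handed in; nothing more can be done
```

I raised the finger by its pull bar until it stayed up, then moved the plate by its rib onto the white stand. It slid into the low corner after I let go with it touching the slope, and I handed the job in at about 14 s.

**Finger and plate on the block**
- The first grip on the pull bar was too shallow, so I let go and gripped again deeper.
- The plate did not shift while the finger went up: the rib centre read (523.5, 237.9) mm before and (523.4, 237.9) mm after, and its yaw stayed at 13.0°.

**Plate on the stand**
- The sheet's edges read x +1.5 and y −1.4 mm. The fences' inner faces read x +0.9 and y −1.2 mm, so it touches both fences.
- It lies flat on the slope, with its long side within 0.2° of the long fence.
- The centre measured (−38.4, +53.8) mm against the nominal (−40, +55). I put that 1–2 mm difference down to the corner estimate, because the fences read offset the same way.

**Everything else**
- The last overhead and scene pictures show the finger up and the gripper clear of everything.
- The other things are where they were, judged by eye. The spray can was hidden by the arm in the overhead view, so I could only check it in the scene view, where it looks unmoved.

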